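# Load the vial rack so it holds the rack-present pin in

## Robot

A 7-joint arm with a two-finger parallel gripper is mounted at the origin on the work surface. World frame = base frame: x ahead of the robot, y to its left, z up, the work surface at z = 0. Lengths are in m, angles in rad, forces in N, time in s.
With the tool pointing down it reaches from about 0.35 to 0.775 m from the base axis. Payload 3.1 kg.
Tool frame: the origin (TCP) lies midway between the tips of the shut fingers; the grasp point (between the pads) lies 19 mm behind it; z points along the fingers, y is the line along which they close (so a half turn about z gives the same grasp; the last joint's range is limited). The gripper opens to 85 mm and grips with 20 to 120 N. Pads are 22 mm wide; open, the fingers measure 114 mm over their backs; the gripper's body (76 mm by 85 mm) begins 54 mm behind the grasp point. The pads swing forward as they close: fully open they stand 13 mm farther back than shut.
Start: joints at [-1.301, 0.311, 0.014, 1.512, -0.004, 1.319, -0.027], TCP at [0.169, 0.524, 0.231] pointing down, gripper open.
Joint ranges: [-2.7, 2.7], [-0.3, 1.91], [-1.27, 1.3], [0.12, 2.57], [-1.44, 4.58], [0.2, 2.03], [-3.05, 3.05]. Speed limits (rad/s): [2.79, 2.79, 3.14, 3.14, 3.14, 3.14, 3.14].

## Interface

Orientations are given as a unit quaternion [w, x, y, z].
In Python, from rig import bot gives the robot as it stands.
- The arm moves only by the tool carry_out, never from a script. Its arguments are lists of equal length, an entry for each row: "delta_pos": the shift along the tool's x, y, z in cm, a list of three; "roll": the turn about the tool's z in rad; "grip": the gripper command: -1 is shut, 1 is fully open, values between are in proportion. A call has 1 to 8 rows; each row shifts and turns the commanded pose from where the row before left it, along the tool's axes as they then stand; what a row does not reach is not made up. A row lasts 1/12 s, in which the tool goes at most 41.7 mm and 7.16 degrees, less where a joint would pass 70% of its speed; a pose out of reach is approached as far as the arm can. A call is refused whole if a number of a shift passes 4.17 or a number of a turn 0.125, either way. A call with a gripper value outside its range is refused whole. The fingers move at their own pace and stop on an object; the grip force is fixed at half the most. Time passes only in rows, so rows that do not move let the fingers close. It gives the time, the measured TCP pose, the force, the opening and the grip force at its end, in the units of the state.
- bot.get_state(): the state, without advancing time (a new reading comes with each control period).
- bot.grab_frame(name): name is "scene" or "top" or "wrist"; returns a dict with "pixels" (420x560x3 uint8, blue, green, red), "fovy" (degrees; the focal length in pixels is half the picture's height over the tangent of half this angle, whatever the lens; pixels are square), "cx", "cy" (the principal point, pixels), "R" (3x3) and "t" (3): a world point X has camera coordinates R X + t; the wrist camera has in their place "mount" (4x4, takes a point from camera to tool coordinates, whose origin is the TCP and whose axes are the flange's). Camera axes: x right, y down, z forward; pixel columns grow to the right and rows downward; lengths in m; the calibration is good to about 2 mm. A picture is of the moment at which its call begins: read the wrist's pose just before it. There is no depth.
- bot.hand_in(): hands the job in; it is judged then, once.
The state is a dict: "time": time; "joints": joint angles; "joint_velocities": joint speeds; "tau": joint torques, N m; "position": TCP position; "eef_rot": TCP orientation; "contact_force": force on the tool from outside, world axes, zero at the start; "moment": the same for the moment, N m; "grip_width": finger opening in m; "grasp_force": force on a finger pad.
Only numpy, scipy, OpenCV 4.12 (cv2) and the standard library are available. Lean on these libraries where they do the work, as an engineer would, in place of code of your own. Each camera call takes 0.05 s, during which the arm holds its last target. There are 200 camera calls.

## Task

Load the white vial rack into the analyser's loading bay: right way up, flat end first (blue notched ledge last), pushed in against the orange spring-loaded sensing pin and down behind the shelf's lip, so that it lies flat on the bay floor and by itself keeps the pin pushed in. Push gently, without ramming the pin hard against its stop, and leave the bottle, the tube stand and the tip box where they are.

Things in the scene. Friction and masses are not known exactly. Their poses are not given: they have to be found in the camera images.
- dock: Fixed grey and white loading bay, 315 mm long, 90 mm wide. Origin: on the bench, in the bay's middle plane, directly under the lip's edge; x = loading direction (towards the pin), z up. From x = -140 to 0 mm a flat grey shelf, 16 mm above the bench, open at its sides; from 0 to 140 mm the bay floor, 6 mm above the bench; at x = 140 mm the white sensor housing, 35 mm long, 54 mm high.
- dock_lip (a point): Middle of the lip's upper edge (bay x = 0, 16 mm above the bench, yellow stripe): the shelf ends here in a vertical 10 mm step down to the bay floor. The pin pushes a rack lying on the floor back against this step, where it stays. A rack whose ledge end is still up on the lip is pushed back out.
- dock_seat (a point): Middle of the bay floor where the loaded rack's underside centre belongs (bay x = 65 mm, 6 mm above the bench). White side walls, 64 mm apart, 8 mm thick, run from x = 0 to 140 mm, tops 34 mm above the bench; blue flared guides of the same height lead in from x = -30 mm, about 82 mm apart there.
- pin (a joint): Orange sensing pin, level, 12 mm thick, 20 mm above the bench in the bay's middle. Value in m along bay x: 0 = out (tip at bay x = 123 mm), 0.012 = hard stop. Spring: 4 N at 0, 8 N at 0.008, 10 N at 0.012. A loaded rack keeps it about 0.007 in; 5 mm of travel is left beyond that for lowering the rack's ledge end behind the lip.
- pin_tip (a point): Centre of the pin's tip face; moves with the pin.
- rack: Loose vial rack, about 0.45 kg, 130 mm long (x), 60 mm wide (y, flat sides), upright on the bench at any yaw. Origin: centre of its underside; +x points to the flat end, z up. White block from x = -41 to 65 mm, 38 mm high, with eight fixed green caps on top, up to 50 mm high. From x = -65 to -41 mm a blue ledge, 20 mm high, with a notch 16 mm wide, 24 mm deep in its middle.
- rack_front (a point): Lower edge of the rack's flat end, middle (rack x = 65 mm, underside). This end must press the pin; put in ledge first, the rack lets the pin into its notch and does not press it.
- rack_ledge (a point): Inner corner of the ledge: its top, 20 mm above the underside, at the foot of the block's upright face (rack x = -41 mm). Closed fingers can push that face and press on the ledge here. Friction on finger and pin can keep the raised ledge end from dropping by itself, or lift it again if the fingers leave straight up: press down, then ease back.
- bottle: Bystander: amber bottle with white cap, 68 mm wide, 150 mm high. Origin under its centre.
- tube_stand: Bystander: blue block 70 x 70 x 45 mm with a clear tube with green cap, 123 mm high in all. Origin under its centre.
- tip_box: Bystander: grey pipette-tip box with orange lid, 122 x 82 x 70 mm (x, y, z). Origin under its centre.
Mind the look-alikes: they are no part of the job. Of the things that look like the rack, take the one that is farthest from the robot's base at the start.

How it is judged:
At the end, for the whole second after the job is handed in: The rack lies at rest, flat on the bay floor (underside within about 3 mm of it, tilt under 0.03 rad), in line with the bay (0.08 rad), flat end towards the pin (bay x 127 to 138 mm), behind the lip, and by itself holds the pin at least 5 mm in (value of joint pin above 0.005 m and x of rack_front in the frame of dock between 0.127 and 0.138 m and x of rack_ledge in the frame of dock below 0.036 m and z of rack in the frame of dock between 0.003 and 0.0085 m and angle between rack's own z axis and vertical below 0.03 rad and angle between the x axis of rack and the x axis of dock, either way round below 0.08 rad and linear speed of rack below 0.01 m/s); the robot touches nothing.
It fails at once if the pin is rammed against its hard stop: over 10 mm in while the rack presses on the bay with more than 60 N (value of joint pin above 0.01 m and contact force between rack and dock above 60 N).
It fails at once if the bottle is moved by more than 25 mm or tipped (distance of bottle from where it was at the start of the episode above 0.025 m or angle between bottle's own z axis and vertical above 0.35 rad).
It fails at once if the tube stand is moved by more than 25 mm or tipped (distance of tube_stand from where it was at the start of the episode above 0.025 m or angle between tube_stand's own z axis and vertical above 0.35 rad).
It fails at once if the tip box is moved by more than 25 mm or tipped (distance of tip_box from where it was at the start of the episode above 0.025 m or angle between tip_box's own z axis and vertical above 0.35 rad).
It also fails if it takes over 54 s, if anything falls off the work surface, if the arm or the gripper's body presses on something with over 40 N, if the wrist force passes 120 N, or if a joint passes its speed limit or range.

## Working session

There is one attempt and no reset: what is moved stays moved. The work goes in short steps, Python scripts to look and compute and a tool call to move; the robot and the scene stay as the last step left them, time stands still between calls to the robot, and variables do not carry over. Pictures are saved under pics/ and viewed, at most 10 in all, crops included, and the job is handed in when it is done.

Besides the shell and the picture viewer there is one more tool, called after ">>>" by a JSON object that holds its "fn" and its "kwargs". carry_out: Moves the arm, as the interface text tells. Its arguments: {"type":"object","properties":{"delta_pos":{"type":"array"},"roll":{"type":"array"},"grip":{"type":"array"}},"required":["delta_pos","roll","grip"]}

```bash
ls; mkdir -p pics; python3 - <<'E'
from rig import bot
import cv2,numpy as np
s=bot.get_state();print(s)
for n in("scene","top"):
    f=bot.grab_frame(n);cv2.imwrite(f"pics/{n}0.png",f["pixels"]);np.savez(f"{n}0.npz",**f)
    print(n,f["fovy"],f["cx"],f["cy"],f["R"],f["t"],[k for k in f])
E
```

```text
pics
{'time': 0.0, 'joints': array([-1.30071929,  0.31177824,  0.01397425,  1.51309332, -0.00441922,
        1.31916678, -0.02719606]), 'joint_velocities': array([ 0.00057887,  0.00124516, -0.00030546,  0.00092683, -0.00063168,
       -0.00289138,  0.000314  ]), 'tau': array([ 1.07921778e-04, -3.79920030e+01,  1.46371108e-01, -2.30584896e+01,
        1.21685554e-02,  1.36735864e-02, -4.74584255e-06]), 'position': array([0.16846053, 0.52279199, 0.23017752]), 'eef_rot': array([-1.50374578e-04,  1.55212029e-01,  9.87880442e-01, -1.19800473e-03]), 'contact_force': array([-0.37087969, -0.65798313, -0.19500813]), 'moment': array([-0.05581539,  0.01513599,  0.01512336]), 'grasp_force': 0.0, 'grip_width': 0.08529111521941775}
scene 56.16494930022356 282.8257868462788 216.07537594490532 [[-0.09579286  0.99539227 -0.00423855]
 [ 0.84837472  0.07941569 -0.52340566]
 [-0.52065734 -0.0537344  -0.85207309]] [-0.04438064 -0.3483641   1.30884843] ['pixels', 'fovy', 'cx', 'cy', 'R', 't']
top 50.714839184962656 280.798321525938 211.83914195302077 [[-0.00239532 -0.99993779 -0.01089395]
 [-0.99402734  0.00356947 -0.10907293]
 [ 0.10910503  0.01056762 -0.99397405]] [0.08146318 0.44899934 1.17997916] ['pixels', 'fovy', 'cx', 'cy', 'R', 't']
```

View pics/top0.png

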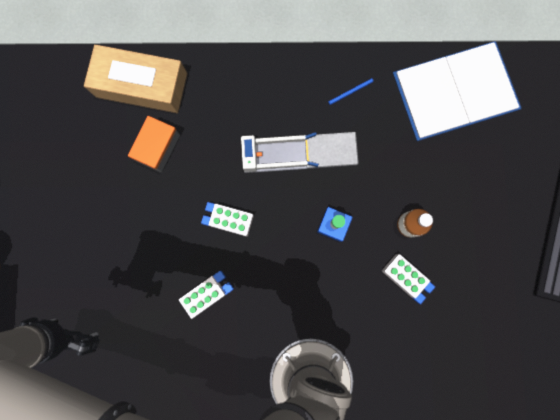

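View pics/scene0.png

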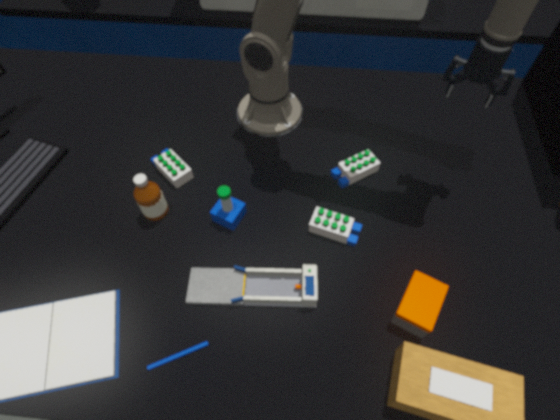

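The top view shows three rack look-alikes, at pixels (230,219), (206,295) and (409,278), with the base near (312,378). The first is the farthest, so I take that one; its ledge points to image left. The dock runs from the shelf at (357,150) to the housing at (248,152). I'll check both in one close crop.

```bash
cat > h.py <<'E'
import numpy as np,cv2
def ray(f,p,z):
    F=210/np.tan(np.radians(float(f["fovy"]))/2)
    d=np.array([(p[0]-f["cx"])/F,(p[1]-f["cy"])/F,1.]);R=f["R"];c=-R.T@f["t"];w=R.T@d
    return c+w*(z-c[2])/w[2]
E
python3 - <<'E'
from h import *
f=np.load("top0.npz")
for n,p,z in[("A",(230,219),.05),("B",(206,295),.05),("C",(409,278),.05),("shelf",(357,150),.016),("hous",(248,152),.054),("bot",(426,219),.15),("tube",(339,221),.12),("tip",(154,142),.07)]:
    q=ray(f,p,z);print(n,q.round(3),np.hypot(*q[:2]).round(3))
im=f["pixels"][120:250,190:370]
cv2.imwrite("pics/c1.png",cv2.resize(im,None,fx=4.4,fy=4.4,interpolation=cv2.INTER_CUBIC))
E
```

```text
A [0.428 0.215 0.05 ] 0.479
B [0.229 0.276 0.05 ] 0.358
C [ 0.271 -0.255  0.05 ] 0.372
shelf [ 0.622 -0.132  0.016] 0.636
hous [0.609 0.168 0.054] 0.631
bot [ 0.417 -0.273  0.15 ] 0.498
tube [ 0.415 -0.066  0.12 ] 0.421
tip [0.633 0.418 0.07 ] 0.759
```

View pics/c1.png

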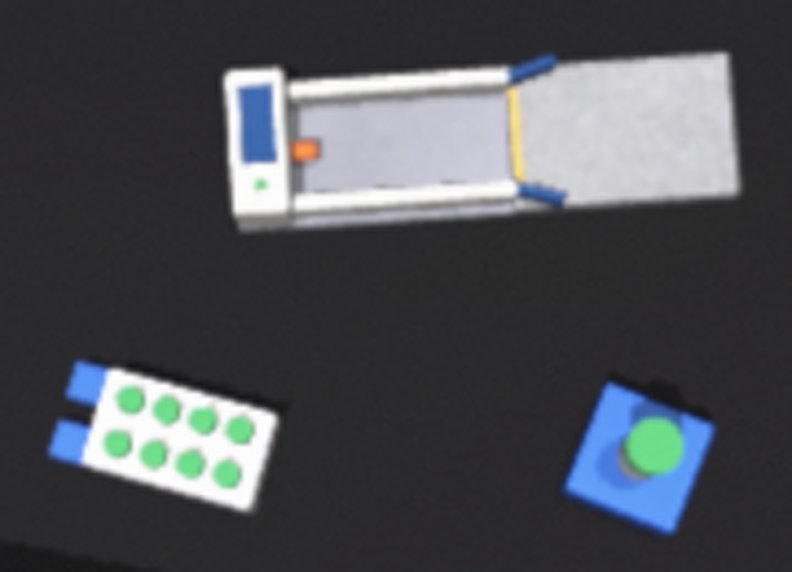

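The crop confirms rack A: white block with eight caps, and the ledge with its notch at the left end (60–105, 365–460). The dock's pin is at (305,150) and the lip stripe runs from (513,88) to (520,181). Next I compute both poses.

```bash
cat >> h.py <<'E'
def yaw(v): return np.degrees(np.arctan2(v[1],v[0]))
def tool(s):
    from scipy.spatial.transform import Rotation as Ro
    q=s["eef_rot"];return Ro.from_quat([q[1],q[2],q[3],q[0]]).as_matrix()
E
python3 - <<'E'
from h import *
f=np.load("top0.npz")
P=lambda x,y,z:ray(f,(x/4.4+190-.4,y/4.4+120-.4),z)
tl,tr,br,bl=[P(*p,.038) for p in[(108,368),(277,412),(252,511),(84,464)]]
print("sizes",[np.linalg.norm(a-b).round(4) for a,b in[(tl,tr),(tr,br),(br,bl),(bl,tl)]])
u=(tr+br-tl-bl)[:2];u/=np.linalg.norm(u);c=(tl+tr+br+bl)[:2]/4
print("rack yaw",yaw(u),"blockcentre",c,"origin",c-u*.012)
sh=[P(728,54,.016),P(739,195,.016)];lp=[P(513,88,.016),P(520,181,.016)]
m=(sh[0]+sh[1])/2;l=(lp[0]+lp[1])/2
print("shelf w",np.linalg.norm(sh[0]-sh[1]),"lip w",np.linalg.norm(lp[0]-lp[1]),"len",np.linalg.norm(m-l))
h=[P(*p,.054) for p in[(226,73),(284,68),(292,213),(236,214)]];hc=sum(h)/4
pin=P(309,145,.026);print("pin",pin)
print("lip",l,"shelf end",m,"housing",hc,np.linalg.norm((hc-l)[:2]),"hw",np.linalg.norm(h[0]-h[3]))
print("yaw shelf->lip",yaw(l-m),"shelf->hous",yaw(hc-m),"edge",yaw(sh[1]-sh[0])+270)
E
```

```text
sizes [np.float64(0.1075), np.float64(0.0623), np.float64(0.1068), np.float64(0.0606)]
rack yaw -105.2925202455283 blockcentre [0.42818429 0.21514584] origin [0.43134926 0.22672094]
shelf w 0.09118614857266427 lip w 0.06018633190801512 len 0.13713157403920762
pin [0.61389156 0.13757866 0.026     ]
lip [0.62255352 0.00698759 0.016     ] shelf end [ 0.62840389 -0.13001914  0.016     ] housing [0.60917829 0.16629983 0.054     ] 0.15987272541896133 hw 0.08850962640352396
yaw shelf->lip 92.44512366189882 shelf->hous 93.71223016040486 edge 93.16038004802576
```

>>> {"fn": "carry_out", "kwargs": {"delta_pos": [[-3.1, -1.83, 0], [-3.1, -1.83, 0], [-3.1, -1.83, 0], [-3.1, -1.83, 0], [-3.1, -1.83, 0], [-3.1, -1.83, 0], [-3.1, -1.83, 0], [-3.1, -1.83, 0]], "roll": [0, 0, 0, 0, 0, 0, 0, 0], "grip": [1, 1, 1, 1, 1, 1, 1, 1]}}

```text
time: 0.77
position: [0.3604, 0.3063, 0.231]
eef_rot: [-0.0, 0.155, 0.988, -0.0]
contact_force: [-0.3, -0.0, 0.2]
grip_width: 0.0854
grasp_force: 0.0
```

>>> {"fn": "carry_out", "kwargs": {"delta_pos": [[-3.1, -1.83, 0], [-3.1, -1.83, 0], [-3.1, -1.83, 0], [0, 0, 0], [0, 0, 0], [0, 0, 0], [0, 0, 0], [0, 0, 0]], "roll": [0, 0, 0, -0.12, -0.12, -0.12, -0.12, -0.12], "grip": [1, 1, 1, 1, 1, 1, 1, 1]}}

```text
time: 1.43
position: [0.4312, 0.227, 0.2307]
eef_rot: [-0.001, -0.146, 0.989, -0.0]
contact_force: [0.5, -0.2, 0.8]
grip_width: 0.0852
grasp_force: 0.0
```

>>> {"fn": "carry_out", "kwargs": {"delta_pos": [[0, 0, 0], [0, 0, 0], [0, 0, 0], [0, 0, 0], [0, 0, 0], [0, 0, 0], [0, 0, 0], [0, 0, 0]], "roll": [-0.12, -0.12, -0.12, -0.12, -0.12, -0.12, -0.12, -0.12], "grip": [1, 1, 1, 1, 1, 1, 1, 1]}}

```text
time: 2.1
position: [0.4311, 0.2271, 0.2308]
eef_rot: [-0.001, -0.587, 0.81, 0.0]
contact_force: [0.1, -0.2, 0.1]
grip_width: 0.0855
grasp_force: 0.0
```

```bash
python3 - <<'E'
from h import *
from rig import bot
s=bot.get_state();T=tool(s);print(s["time"],s["position"],T,"tool y yaw",yaw(T[:,1]),s["joints"][6],s["contact_force"])
f=bot.grab_frame("wrist");cv2.imwrite("pics/w1.png",f["pixels"]);np.savez("w1.npz",**f,p=s["position"],T=T);print(f["mount"],f["fovy"],f["cx"],f["cy"])
E
```

```text
2.1 [0.43112397 0.22711259 0.23075606] [[-3.11258633e-01 -9.50324651e-01 -1.05876806e-03]
 [-9.50324763e-01  3.11259400e-01 -6.55792572e-04]
 [ 9.52767359e-04  8.02052411e-04 -9.99999224e-01]] tool y yaw 161.86484978149494 2.3281265728009126 [ 0.13105187 -0.1798019   0.10926067]
[[-1.65037635e-04 -9.61520126e-01 -2.74734455e-01  7.00608820e-02]
 [ 9.99999971e-01 -1.11032072e-04 -2.12125047e-04  2.40266919e-04]
 [ 1.73458166e-04 -2.74734482e-01  9.61520116e-01 -1.42145744e-01]
 [ 0.00000000e+00  0.00000000e+00  0.00000000e+00  1.00000000e+00]] 61.49393679445615 283.15747714635506 212.87561650114583
```

View pics/w1.png

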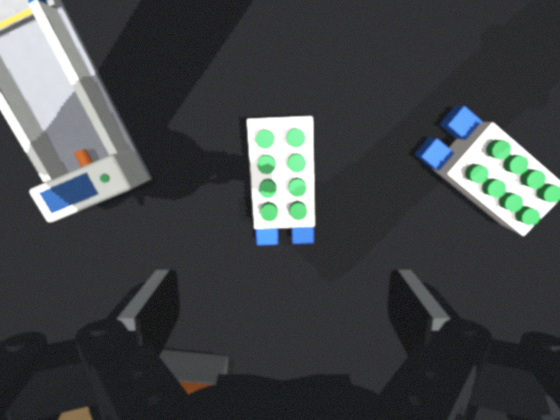

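The wrist view shows the rack from straight above, with block corners near (247,119), (312,117), (315,227) and (252,230) and the ledge below at (285,237). I'll refine the grasp from these.

```bash
cat >> h.py <<'E'
def wray(f,p,z):
    F=210/np.tan(np.radians(float(f["fovy"]))/2);M=f["mount"]
    T=f["T"]; d=T@M[:3,:3]@np.array([(p[0]-f["cx"])/F,(p[1]-f["cy"])/F,1.]);c=f["p"]+T@M[:3,3]
    return c+d*(z-c[2])/d[2]
E
python3 - <<'E'
from h import *
f=np.load("w1.npz")
a,b,c,d=[wray(f,p,.038) for p in[(247,119),(312.5,117),(315,227),(252,230)]]
print([np.linalg.norm(x-y).round(4) for x,y in[(a,b),(b,c),(c,d),(d,a)]])
u=(a+b-c-d)[:2];u/=np.linalg.norm(u);m=(a+b+c+d)[:2]/4
o=m-u*.012;print(yaw(u),m,o);D=np.r_[o,0]-f["p"];print("tool delta",f["T"].T@D)
for n,p,z in[("pin",(83,157),.026),("hous",(91,187),.054)]:print(n,wray(f,p,z))
E
```

```text
[np.float64(0.0601), np.float64(0.1061), np.float64(0.063), np.float64(0.1073)]
-106.29204902160626 [0.42853695 0.215706  ] [0.43190336 0.22722413]
tool delta [-0.00056845 -0.00089103  0.23075498]
pin [0.60802341 0.13970922 0.026     ]
hous [0.59759074 0.16845907 0.054     ]
```

>>> {"fn": "carry_out", "kwargs": {"delta_pos": [[-0.06, -0.09, 0], [0, 0, 3.6], [0, 0, 3.6], [0, 0, 3.6], [0, 0, 3.6], [0, 0, 3.6], [0, 0, 3], [0, 0, 1.4]], "roll": [-0.035, 0, 0, 0, 0, 0, 0, 0], "grip": [1, 1, 1, 1, 1, 1, 1, 1]}}

```text
time: 2.82
position: [0.4291, 0.2257, 0.0031]
eef_rot: [-0.004, -0.597, 0.802, 0.0]
contact_force: [-1.5, 0.2, 0.8]
grip_width: 0.0855
grasp_force: 0.0
```

>>> {"fn": "carry_out", "kwargs": {"delta_pos": [[0, 0, 0], [0, 0, 0], [0, 0, 0], [0, 0, 0], [0, 0, 0], [0, 0, 0]], "roll": [0, 0, 0, 0, 0, 0], "grip": [-1, -1, -1, -1, -1, -1]}}

```text
time: 3.32
position: [0.4329, 0.2278, 0.0079]
eef_rot: [0.001, -0.598, 0.801, -0.0]
contact_force: [0.4, -0.4, -3.7]
grip_width: 0.0587
grasp_force: 68.6
```

>>> {"fn": "carry_out", "kwargs": {"delta_pos": [[0, 0, 0], [0, 0, 0], [0, 0, -1.5], [0, 0, -3], [0, 0, -3], [0, 0, -1.5], [0, 0, 0], [0, 0, 0]], "roll": [0, 0, 0, 0, 0, 0, 0, 0], "grip": [-1, -1, -1, -1, -1, -1, -1, -1]}}

```text
time: 3.98
position: [0.4328, 0.2277, 0.0975]
eef_rot: [0.001, -0.598, 0.801, -0.0]
contact_force: [-1.0, -0.8, -6.4]
grip_width: 0.0589
grasp_force: 68.6
```

>>> {"fn": "carry_out", "kwargs": {"delta_pos": [[1, -1.2, -1], [1.9, -2.3, 0], [1.9, -2.3, 0], [1.9, -2.3, 0], [1.9, -2.3, 0], [1.9, -2.3, 0], [1.9, -2.3, 0], [1.9, -2.3, 0]], "roll": [0, 0, 0, 0, 0, 0, 0, 0], "grip": [-1, -1, -1, -1, -1, -1, -1, -1]}}

```text
time: 4.65
position: [0.5562, 0.04, 0.1042]
eef_rot: [-0.003, -0.599, 0.801, 0.002]
contact_force: [0.7, -0.5, -6.3]
grip_width: 0.059
grasp_force: 68.4
```

>>> {"fn": "carry_out", "kwargs": {"delta_pos": [[1.9, -2.3, 0], [1.9, -2.3, 0], [1.9, -2.3, 0], [1.9, -2.1, 0], [0, 0, 0], [0, 0, 0], [0, 0, 0], [0, 0, 0]], "roll": [0, 0, 0, 0, 0.117, 0.117, 0.117, 0.117], "grip": [-1, -1, -1, -1, -1, -1, -1, -1]}}

```text
time: 5.32
position: [0.6203, -0.0569, 0.1034]
eef_rot: [-0.003, -0.393, 0.919, 0.002]
contact_force: [-0.4, 0.0, -5.5]
grip_width: 0.0593
grasp_force: 68.6
```

>>> {"fn": "carry_out", "kwargs": {"delta_pos": [[0, 0, 0], [0, 0, 0], [0, 0, 0], [0, 0, 0], [0, 0, 0], [0, 0, 0], [0, 0, 0], [0, 0, 0]], "roll": [0.117, 0.117, 0.117, 0.117, 0.117, 0.117, 0.117, 0.117], "grip": [-1, -1, -1, -1, -1, -1, -1, -1]}}

```text
time: 5.98
position: [0.6204, -0.0565, 0.1037]
eef_rot: [-0.003, 0.063, 0.998, -0.0]
contact_force: [-0.5, -0.3, -5.2]
grip_width: 0.0587
grasp_force: 68.6
```

>>> {"fn": "carry_out", "kwargs": {"delta_pos": [[0, 0, 0], [0, 0, 0], [0, 0, 0], [0, 0, 0], [0, 0, 0], [0, 0, 0], [0, 0, 0], [0, 0, 0]], "roll": [0.117, 0.117, 0.117, 0.117, 0.117, 0.117, 0.117, 0.117], "grip": [-1, -1, -1, -1, -1, -1, -1, -1]}}

```text
time: 6.65
position: [0.6205, -0.0564, 0.1038]
eef_rot: [-0.003, 0.507, 0.862, -0.001]
contact_force: [0.3, -0.1, -4.8]
grip_width: 0.0592
grasp_force: 68.6
```

>>> {"fn": "carry_out", "kwargs": {"delta_pos": [[0, 0, 0], [0, 0, 0], [0, 0, 0], [0, 0, 0], [0, 0, 0], [0, 0, 0]], "roll": [0.117, 0.117, 0.117, 0.11, 0, 0], "grip": [-1, -1, -1, -1, -1, -1]}}

```text
time: 7.15
position: [0.6211, -0.0565, 0.1047]
eef_rot: [-0.002, 0.687, 0.727, -0.002]
contact_force: [0.3, -0.1, -5.8]
grip_width: 0.059
grasp_force: 68.6
```

```bash
python3 - <<'E'
from h import *
from rig import bot
s=bot.get_state();T=tool(s);print(s["time"],s["position"],T.round(4),"tool y yaw",yaw(T[:,1]),s["joints"],s["contact_force"],s["moment"])
f=bot.grab_frame("wrist");np.savez("w2.npz",**f,p=s["position"],T=T)
t=bot.grab_frame("top");np.savez("t2.npz",**t)
cv2.imwrite("pics/w2.png",np.hstack([cv2.resize(f["pixels"],(400,300)),cv2.resize(t["pixels"][110:245,210:390],(400,300))]))
cv2.imwrite("pics/w2.png",f["pixels"])
E
```

```text
7.15 [ 0.62107581 -0.05648542  0.10466318] [[-5.590e-02  9.984e-01 -4.700e-03]
 [ 9.984e-01  5.590e-02 -2.000e-04]
 [ 0.000e+00 -4.700e-03 -1.000e+00]] tool y yaw 3.2030410956183633 [-0.46140862  0.68088807  0.84446802  1.49188347 -0.52516373  1.21146631
  0.51655779] [ 0.28247316 -0.11818087 -5.77660749] [-0.06156915  0.00152278  0.01938558]
```

View pics/w2.png

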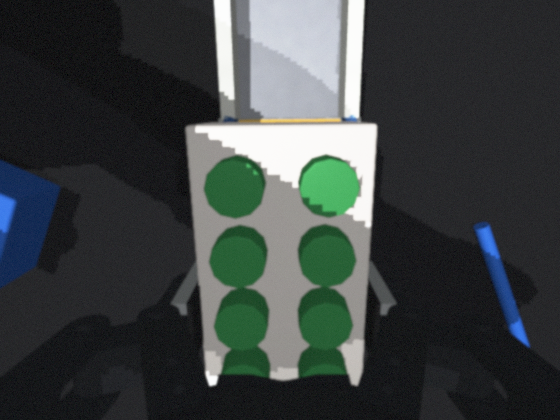

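The wrist view shows the rack in hand, front edge from (187,127) to (377,124). The bay walls lie ahead, outer edges about (217,20)/(364,20), and the lip stripe is at about (241–342,121).

```bash
python3 - <<'E'
from h import *
f=np.load("w2.npz");z=float(f["p"][2])
L=lambda p,h:f["T"].T@(wray(f,p,h)-f["p"])*1000
for n,p,h in[("rackL",(187,127),z+.030),("rackR",(377,124),z+.030),("wallL",(216.5,20),.034),("wallR",(364.5,20),.034),("lipL",(238,121),.016),("lipR",(345,121),.016)]:print(n,L(p,h).round(1))
# subpixel-ish wall columns
g=cv2.cvtColor(f["pixels"],6)
for r in(5,30,60,90,105):
    print(r,[(i,int(g[r,i])) for i in range(205,375) if abs(int(g[r,i+1])-int(g[r,i-1]))>45])
t=np.load("t2.npz")
cv2.imwrite("pics/t2.png",cv2.resize(t["pixels"][110:245,210:390],None,fx=4.4,fy=4.4,interpolation=2))
E
```

```text
rackL [ 64.8 -30.1 -29.9]
rackR [ 65.7  28.5 -30.1]
wallL [117.4 -36.5  70.8]
wallR [117.3  43.8  70.5]
lipL [ 63.9 -28.9  88.8]
lipR [63.9 38.8 88.5]
5 [(212, 56), (213, 107), (214, 190), (215, 241), (229, 233), (230, 170), (231, 110), (249, 166), (347, 152), (348, 209), (363, 226), (364, 145), (365, 58)]
30 [(214, 70), (215, 136), (216, 207), (230, 222), (231, 167), (232, 113), (249, 142), (250, 174), (346, 143), (347, 199), (348, 241), (362, 218), (363, 132), (364, 54)]
60 [(215, 45), (216, 87), (217, 157), (218, 221), (231, 232), (232, 190), (233, 134), (250, 144), (345, 150), (346, 206), (360, 234), (361, 173), (362, 90), (363, 40)]
90 [(217, 49), (218, 105), (219, 179), (220, 228), (233, 218), (234, 156), (235, 106), (250, 146), (338, 160), (344, 163), (345, 222), (359, 232), (360, 150), (361, 64)]
105 [(219, 54), (220, 96), (249, 113), (250, 147), (344, 170), (345, 218), (358, 236), (359, 171), (360, 90), (361, 38)]
```

>>> {"fn": "carry_out", "kwargs": {"delta_pos": [[0, 0.45, 0], [0, 0, 2], [0, 0, 2], [0, 0, 2], [0, 0, 1], [0, 0, 0.6], [0, 0, 0.3], [0, 0, 0]], "roll": [0, 0, 0, 0, 0, 0, 0, 0], "grip": [-1, -1, -1, -1, -1, -1, -1, -1]}}

```text
time: 7.92
position: [0.6275, -0.0569, 0.0284]
eef_rot: [0.0, 0.688, 0.726, 0.0]
contact_force: [-0.0, -0.4, -5.7]
grip_width: 0.0591
grasp_force: 68.4
```

>>> {"fn": "carry_out", "kwargs": {"delta_pos": [[0, 0, 0.1], [0, 0, 0]], "roll": [0, 0], "grip": [-1, -1]}}

```text
time: 8.08
position: [0.6279, -0.0571, 0.0284]
eef_rot: [0.001, 0.688, 0.726, 0.001]
contact_force: [0.5, -0.0, -5.1]
grip_width: 0.059
grasp_force: 68.6
```

>>> {"fn": "carry_out", "kwargs": {"delta_pos": [[0, -0.2, 0.2], [0, 0, 0], [0, 0, 0.1], [0, 0, 0]], "roll": [0, 0, 0, 0], "grip": [-1, -1, -1, -1]}}

```text
time: 8.42
position: [0.6252, -0.0567, 0.0244]
eef_rot: [0.0, 0.688, 0.726, 0.0]
contact_force: [0.4, -0.0, -5.5]
grip_width: 0.0588
grasp_force: 68.6
```

>>> {"fn": "carry_out", "kwargs": {"delta_pos": [[0.5, 0, 0], [0.5, 0, 0], [0.5, 0, 0], [0, 0, 0.1], [0, 0, 0.1], [0, 0, 0]], "roll": [0, 0, 0, 0, 0, 0], "grip": [-1, -1, -1, -1, -1, -1]}}

```text
time: 8.92
position: [0.625, -0.0393, 0.0239]
eef_rot: [-0.001, 0.687, 0.726, 0.002]
contact_force: [-3.0, 4.0, 3.7]
grip_width: 0.0589
grasp_force: 69.6
```

>>> {"fn": "carry_out", "kwargs": {"delta_pos": [[0, 0, 0], [0, 0, 0], [0, 0, 0], [0, 0, 0], [0, 0, 0], [0, 0, 0]], "roll": [0, 0, 0, 0, 0, 0], "grip": [1, 1, 1, 1, 1, 1]}}

```text
time: 9.42
position: [0.6245, -0.0423, 0.0223]
eef_rot: [0.0, 0.688, 0.725, -0.0]
contact_force: [-0.6, 0.4, 0.2]
grip_width: 0.0853
grasp_force: 0.0
```

>>> {"fn": "carry_out", "kwargs": {"delta_pos": [[0, 0, -1], [0, 0, -2], [0, 0, -3], [0, 0, -3], [-2, 0, -2], [-3, 0, 0], [-3, 0, 0], [-2, 0, 0]], "roll": [0, 0, 0, 0, 0, 0, 0, 0], "grip": [1, 1, 1, 1, -1, -1, -1, -1]}}

```text
time: 10.08
position: [0.6295, -0.1459, 0.1343]
eef_rot: [0.002, 0.689, 0.725, -0.0]
contact_force: [-0.1, -0.7, -0.4]
grip_width: 0.0389
grasp_force: 0.0
```

```bash
python3 - <<'E'
from h import *
from rig import bot
s=bot.get_state();T=tool(s);print(s["time"],s["position"],yaw(T[:,0]),s["contact_force"],s["grip_width"])
f=bot.grab_frame("wrist");np.savez("w3.npz",**f,p=s["position"],T=T)
cv2.imwrite("pics/w3.png",f["pixels"])
E
```

```text
10.0833 [ 0.62953043 -0.14591566  0.13430696] 92.88359268828523 [-0.06599409 -0.69586973 -0.35513428] 0.03891682988289316
```

View pics/w3.png

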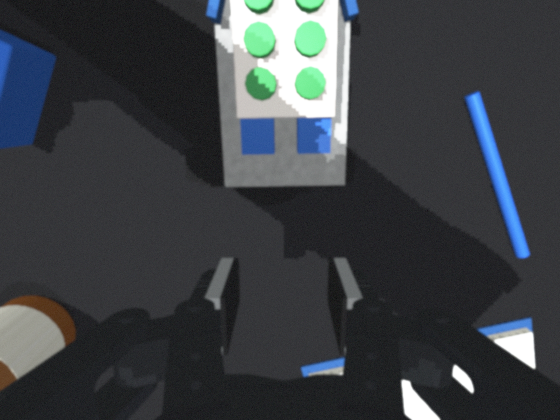

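The rack stands straight on the shelf between the flares. The back of its block top is at row 117 (columns 236–336), the ledge's rear edge is at row 154 (241–332), and the shelf end is at row 186.

```bash
python3 - <<'E'
from h import *
f=np.load("w3.npz")
L=lambda p,h:(f["T"].T@(wray(f,p,h)-f["p"])*1000).round(1)
for n,p,h in[("blkL",(236,117.5),.054),("blkR",(337,117.5),.054),("ledL",(241.5,154.5),.036),("ledR",(332,153.5),.036),("shL",(224,186),.016),("shR",(346,185),.016)]:print(n,L(p,h),wray(f,p,h).round(4))
E
```

```text
blkL [ 66.2 -29.   80. ] [ 0.5974 -0.0815  0.054 ]
blkR [66.2 32.4 80.1] [ 0.6587 -0.0785  0.054 ]
ledL [ 41.8 -28.5  98.1] [ 0.5992 -0.1059  0.036 ]
ledR [42.4 32.7 98.2] [ 0.6602 -0.1022  0.036 ]
shL [ 16.  -44.7 118.2] [ 0.5843 -0.1325  0.016 ]
shR [ 16.7  46.8 118.3] [ 0.6757 -0.1272  0.016 ]
```

>>> {"fn": "carry_out", "kwargs": {"delta_pos": [[2, 0.15, 0], [3, 0, 0], [0, 0, 2], [0, 0, 2], [0, 0, 2], [0, 0, 1.5], [0, 0, 1.2], [0, 0, 0]], "roll": [0, 0, 0, 0, 0, 0, 0, 0], "grip": [-1, -1, -1, -1, -1, -1, -1, -1]}}

```text
time: 10.8
position: [0.6267, -0.0909, 0.0429]
eef_rot: [-0.002, 0.688, 0.726, -0.001]
contact_force: [-0.7, 0.7, -0.9]
grip_width: 0.0001
grasp_force: 0.0
```

>>> {"fn": "carry_out", "kwargs": {"delta_pos": [[0, 0, -0.4], [0.5, 0, 0], [0.7, 0, 0], [0.7, 0, 0], [0.7, 0, 0], [0.7, 0, 0], [0.7, 0, 0], [0, 0, 0]], "roll": [0, 0, 0, 0, 0, 0, 0, 0], "grip": [-1, -1, -1, -1, -1, -1, -1, -1]}}

```text
time: 11.47
position: [0.6281, -0.0514, 0.0515]
eef_rot: [0.002, 0.687, 0.726, 0.001]
contact_force: [0.6, -2.6, 5.5]
grip_width: -0.0
grasp_force: 3.2
```

>>> {"fn": "carry_out", "kwargs": {"delta_pos": [[0.6, -0.1, 0], [0.6, -0.1, 0], [0.6, 0, 0], [0.6, 0, 0], [0.6, 0, 0], [0.6, 0, 0], [0, 0, 0]], "roll": [0, 0, 0, 0, 0, 0, 0], "grip": [-1, -1, -1, -1, -1, -1, -1]}}

```text
time: 12.05
position: [0.6257, -0.017, 0.0534]
eef_rot: [0.004, 0.688, 0.726, 0.002]
contact_force: [0.7, -5.1, 12.6]
grip_width: -0.0
grasp_force: 6.0
```

```bash
python3 - <<'E'
from h import *
from rig import bot
s=bot.get_state();T=tool(s);print(s["position"],s["contact_force"],s["moment"])
a=bot.grab_frame("scene")["pixels"][200:330,170:340];f=bot.grab_frame("wrist");np.savez("w4.npz",**f,p=s["position"],T=T)
cv2.imwrite("pics/w4.png",np.hstack([cv2.resize(a,(400,306),interpolation=2),cv2.resize(f["pixels"],(400,306))]))
E
```

```text
[ 0.62570825 -0.01700012  0.05339916] [ 0.65144245 -5.12744731 12.62685832] [-1.01937427  0.01699592  0.01836932]
```

View pics/w4.png

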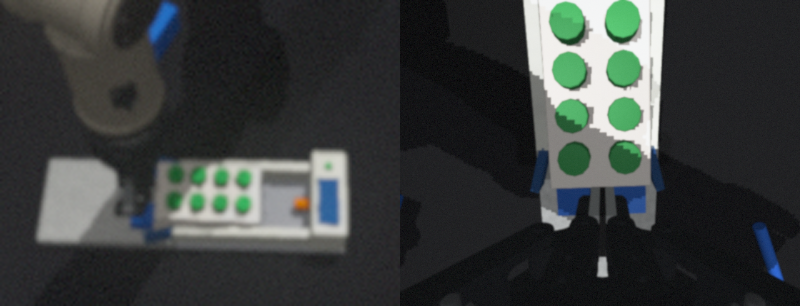

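The rack sits straight between the walls, front about 30 mm short of the pin. The fingers are at the ledge. The upward force is odd, so I ease up a little and read it again.

>>> {"fn": "carry_out", "kwargs": {"delta_pos": [[-0.2, 0, 0], [0, 0, 0], [0, 0, 0]], "roll": [0, 0, 0], "grip": [-1, -1, -1]}}

```text
time: 12.4
position: [0.6238, -0.0179, 0.0507]
eef_rot: [0.001, 0.688, 0.726, 0.001]
contact_force: [0.4, -3.3, 3.2]
grip_width: 0.0001
grasp_force: 1.9
```

>>> {"fn": "carry_out", "kwargs": {"delta_pos": [[-0.3, 0, 0], [0, 0, 0.4], [0.5, 0, 0], [0.5, 0, 0], [0.5, 0, 0], [0.5, 0, 0], [0.4, 0, 0], [0, 0, 0]], "roll": [0, 0, 0, 0, 0, 0, 0, 0], "grip": [-1, -1, -1, -1, -1, -1, -1, -1]}}

```text
time: 13.07
position: [0.6211, 0.0053, 0.0449]
eef_rot: [-0.001, 0.687, 0.726, 0.0]
contact_force: [0.3, -0.1, 0.2]
grip_width: -0.0001
grasp_force: 0.0
```

>>> {"fn": "carry_out", "kwargs": {"delta_pos": [[0.3, 0, 0.1], [0.3, 0, 0], [0, 0, 0]], "roll": [0, 0, 0], "grip": [-1, -1, -1]}}

```text
time: 13.32
position: [0.6212, 0.0089, 0.0445]
eef_rot: [0.0, 0.688, 0.726, -0.0]
contact_force: [-0.4, -3.1, 0.9]
grip_width: 0.0
grasp_force: 1.6
```

>>> {"fn": "carry_out", "kwargs": {"delta_pos": [[0.3, 0, 0], [0, 0, 0], [0, 0, 0]], "roll": [0, 0, 0], "grip": [-1, -1, -1]}}

```text
time: 13.57
position: [0.621, 0.0125, 0.0443]
eef_rot: [-0.0, 0.688, 0.726, 0.0]
contact_force: [-0.8, -2.3, 0.0]
grip_width: -0.0002
grasp_force: 1.1
```

>>> {"fn": "carry_out", "kwargs": {"delta_pos": [[0.3, 0, 0], [0, 0, 0], [0, 0, 0]], "roll": [0, 0, 0], "grip": [-1, -1, -1]}}

```text
time: 13.82
position: [0.6207, 0.0158, 0.0441]
eef_rot: [-0.0, 0.688, 0.726, 0.0]
contact_force: [-0.9, -1.5, 0.1]
grip_width: 0.0002
grasp_force: 0.8
```

>>> {"fn": "carry_out", "kwargs": {"delta_pos": [[0.3, 0, 0], [0, 0, 0], [0, 0, 0]], "roll": [0, 0, 0], "grip": [-1, -1, -1]}}

```text
time: 14.07
position: [0.6206, 0.018, 0.0441]
eef_rot: [0.0, 0.688, 0.726, -0.0]
contact_force: [0.0, -3.6, -2.3]
grip_width: 0.0
grasp_force: 1.4
```

>>> {"fn": "carry_out", "kwargs": {"delta_pos": [[0.2, 0, 0], [0, 0, 0], [0, 0, 0]], "roll": [0, 0, 0], "grip": [-1, -1, -1]}}

```text
time: 14.32
position: [0.6206, 0.0182, 0.0443]
eef_rot: [0.001, 0.689, 0.725, -0.001]
contact_force: [-0.7, -4.0, -1.4]
grip_width: -0.0003
grasp_force: 2.4
```

>>> {"fn": "carry_out", "kwargs": {"delta_pos": [[0.2, 0, 0], [0, 0, 0], [0, 0, 0]], "roll": [0, 0, 0], "grip": [-1, -1, -1]}}

```text
time: 14.57
position: [0.6205, 0.0191, 0.0445]
eef_rot: [0.002, 0.689, 0.725, -0.001]
contact_force: [-0.7, -6.1, -0.9]
grip_width: 0.0001
grasp_force: 3.0
```

>>> {"fn": "carry_out", "kwargs": {"delta_pos": [[0.3, 0, 0], [0, 0, 0], [0, 0, 0]], "roll": [0, 0, 0], "grip": [-1, -1, -1]}}

```text
time: 14.82
position: [0.6204, 0.0213, 0.0446]
eef_rot: [0.002, 0.689, 0.725, -0.002]
contact_force: [-0.8, -7.6, 0.6]
grip_width: -0.0005
grasp_force: 3.5
```

>>> {"fn": "carry_out", "kwargs": {"delta_pos": [[0.3, 0, 0], [0, 0, 0], [0, 0, 0]], "roll": [0, 0, 0], "grip": [-1, -1, -1]}}

```text
time: 15.07
position: [0.6202, 0.0233, 0.0448]
eef_rot: [0.002, 0.689, 0.725, -0.002]
contact_force: [-0.6, -7.9, -0.3]
grip_width: -0.0001
grasp_force: 4.0
```

>>> {"fn": "carry_out", "kwargs": {"delta_pos": [[0.2, 0, 0], [0, 0, 0], [0, 0, 0]], "roll": [0, 0, 0], "grip": [-1, -1, -1]}}

```text
time: 15.32
position: [0.6201, 0.0243, 0.0449]
eef_rot: [0.003, 0.689, 0.724, -0.002]
contact_force: [-1.4, -9.7, -1.2]
grip_width: 0.0002
grasp_force: 4.5
```

>>> {"fn": "carry_out", "kwargs": {"delta_pos": [[0.2, 0, 0], [0, 0, 0], [0, 0, 0]], "roll": [0, 0, 0], "grip": [-1, -1, -1]}}

```text
time: 15.57
position: [0.6201, 0.0255, 0.045]
eef_rot: [0.003, 0.69, 0.724, -0.003]
contact_force: [-0.1, -9.2, 0.3]
grip_width: -0.0005
grasp_force: 4.9
```

>>> {"fn": "carry_out", "kwargs": {"delta_pos": [[0.2, 0, 0], [0, 0, 0], [0, 0, 0]], "roll": [0, 0, 0], "grip": [-1, -1, -1]}}

```text
time: 15.82
position: [0.62, 0.0268, 0.0451]
eef_rot: [0.004, 0.69, 0.724, -0.003]
contact_force: [-1.1, -11.0, -0.7]
grip_width: -0.0002
grasp_force: 5.3
```

>>> {"fn": "carry_out", "kwargs": {"delta_pos": [[0, 0, 0.4], [0, 0, 0.4], [0, 0, 0], [0, 0, 0]], "roll": [0, 0, 0, 0], "grip": [-1, -1, -1, -1]}}

```text
time: 16.15
position: [0.6201, 0.0251, 0.037]
eef_rot: [0.005, 0.69, 0.724, -0.004]
contact_force: [-0.3, -12.5, -1.4]
grip_width: 0.0003
grasp_force: 6.2
```

>>> {"fn": "carry_out", "kwargs": {"delta_pos": [[0, 0, 0.4], [0, 0, 0], [0, 0, 0]], "roll": [0, 0, 0], "grip": [-1, -1, -1]}}

```text
time: 16.4
position: [0.6205, 0.0251, 0.0338]
eef_rot: [0.005, 0.69, 0.724, -0.003]
contact_force: [-0.1, -13.2, 2.9]
grip_width: -0.0003
grasp_force: 6.2
```

>>> {"fn": "carry_out", "kwargs": {"delta_pos": [[0.1, 0, 0.2], [0, 0, 0], [0, 0, 0]], "roll": [0, 0, 0], "grip": [-1, -1, -1]}}

```text
time: 16.65
position: [0.621, 0.025, 0.0328]
eef_rot: [0.006, 0.69, 0.723, -0.003]
contact_force: [-1.8, -12.3, 6.2]
grip_width: 0.0004
grasp_force: 6.7
```

>>> {"fn": "carry_out", "kwargs": {"delta_pos": [[0.3, 0, 0], [0, 0, 0], [0, 0, 0]], "roll": [0, 0, 0], "grip": [-1, -1, -1]}}

```text
time: 16.9
position: [0.6209, 0.0273, 0.0328]
eef_rot: [0.006, 0.69, 0.723, -0.003]
contact_force: [-0.3, -14.8, 6.2]
grip_width: -0.0002
grasp_force: 7.0
```

>>> {"fn": "carry_out", "kwargs": {"delta_pos": [[0.3, 0, 0], [0, 0, 0], [0, 0, 0]], "roll": [0, 0, 0], "grip": [-1, -1, -1]}}

```text
time: 17.15
position: [0.6208, 0.0283, 0.0328]
eef_rot: [0.007, 0.691, 0.723, -0.004]
contact_force: [-0.8, -16.1, 4.9]
grip_width: -0.0001
grasp_force: 8.2
```

>>> {"fn": "carry_out", "kwargs": {"delta_pos": [[0, 0, 0.3], [0, 0, 0], [0, 0, 0]], "roll": [0, 0, 0], "grip": [-1, -1, -1]}}

```text
time: 17.4
position: [0.6216, 0.0283, 0.0306]
eef_rot: [0.008, 0.691, 0.723, -0.004]
contact_force: [-0.4, -15.9, 7.0]
grip_width: -0.0
grasp_force: 8.1
```

>>> {"fn": "carry_out", "kwargs": {"delta_pos": [[0.1, 0, 0.3], [0, 0, 0], [0, 0, 0]], "roll": [0, 0, 0], "grip": [-1, -1, -1]}}

```text
time: 17.65
position: [0.6222, 0.0283, 0.0283]
eef_rot: [0.009, 0.691, 0.723, -0.003]
contact_force: [-0.4, -17.1, 8.8]
grip_width: -0.0002
grasp_force: 8.7
```

>>> {"fn": "carry_out", "kwargs": {"delta_pos": [[0, 0, 0.3], [0, 0, 0], [0, 0, 0]], "roll": [0, 0, 0], "grip": [-1, -1, -1]}}

```text
time: 17.9
position: [0.6226, 0.0283, 0.0255]
eef_rot: [0.009, 0.691, 0.723, -0.003]
contact_force: [0.3, -17.4, 9.5]
grip_width: -0.0
grasp_force: 8.7
```

>>> {"fn": "carry_out", "kwargs": {"delta_pos": [[0, 0, 0.3], [0, 0, 0], [0, 0, 0]], "roll": [0, 0, 0], "grip": [-1, -1, -1]}}

```text
time: 18.15
position: [0.6228, 0.0282, 0.0226]
eef_rot: [0.009, 0.691, 0.723, -0.003]
contact_force: [-0.7, -17.6, 9.7]
grip_width: 0.0001
grasp_force: 8.8
```

```bash
python3 - <<'E'
from h import *
from rig import bot
s=bot.get_state()
a=bot.grab_frame("scene");f=bot.grab_frame("wrist");np.savez("w5.npz",**f,p=s["position"],T=tool(s));np.savez("s5.npz",**a)
cv2.imwrite("pics/w5.png",np.hstack([cv2.resize(a["pixels"][255:315,225:325],(400,240),interpolation=2),cv2.resize(f["pixels"][180:420,80:480],(400,240))]))
E
```

```text
(no output)
```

View pics/w5.png

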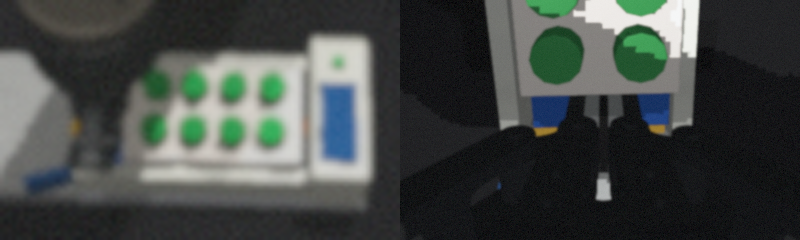

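The lip stripe shows behind the ledge on both sides (crop (545,131) and (658,131)). The block's back edge (521–680) works out at about 43 mm high, against 44 mm when seated and 54 mm on the lip, so the ledge end is down. I ease back now.

>>> {"fn": "carry_out", "kwargs": {"delta_pos": [[-0.3, 0, 0], [-0.3, 0, 0], [-0.3, 0, 0], [-0.3, 0, 0], [0, 0, 0], [0, 0, 0]], "roll": [0, 0, 0, 0, 0, 0], "grip": [-1, -1, -1, -1, -1, -1]}}

```text
time: 18.75
position: [0.6222, 0.0263, 0.0204]
eef_rot: [0.003, 0.689, 0.725, 0.0]
contact_force: [0.6, -6.0, 5.1]
grip_width: -0.0001
grasp_force: 3.5
```

>>> {"fn": "carry_out", "kwargs": {"delta_pos": [[-0.3, 0, 0], [-0.2, 0, 0], [0, 0, 0], [0, 0, 0]], "roll": [0, 0, 0, 0], "grip": [-1, -1, -1, -1]}}

```text
time: 19.08
position: [0.6218, 0.0235, 0.0197]
eef_rot: [0.002, 0.688, 0.725, 0.001]
contact_force: [0.5, -5.3, 5.3]
grip_width: -0.0002
grasp_force: 4.4
```

>>> {"fn": "carry_out", "kwargs": {"delta_pos": [[-0.3, 0, 0], [-0.2, 0, 0], [0, 0, 0], [0, 0, 0]], "roll": [0, 0, 0, 0], "grip": [-1, -1, -1, -1]}}

```text
time: 19.42
position: [0.6219, 0.0232, 0.0197]
eef_rot: [-0.001, 0.687, 0.726, 0.002]
contact_force: [0.9, -0.1, 7.3]
grip_width: -0.0001
grasp_force: 4.2
```

```bash
python3 - <<'E'
from h import *
from rig import bot
s=bot.get_state()
f=bot.grab_frame("wrist");np.savez("w6.npz",**f,p=s["position"],T=tool(s));print(s["position"],s["contact_force"])
cv2.imwrite("pics/w6.png",cv2.resize(f["pixels"][180:380,80:480],(800,400)))
E
```

```text
[0.62190238 0.02318702 0.01966914] [ 0.91011735 -0.08926256  7.26318794]
```

View pics/w6.png

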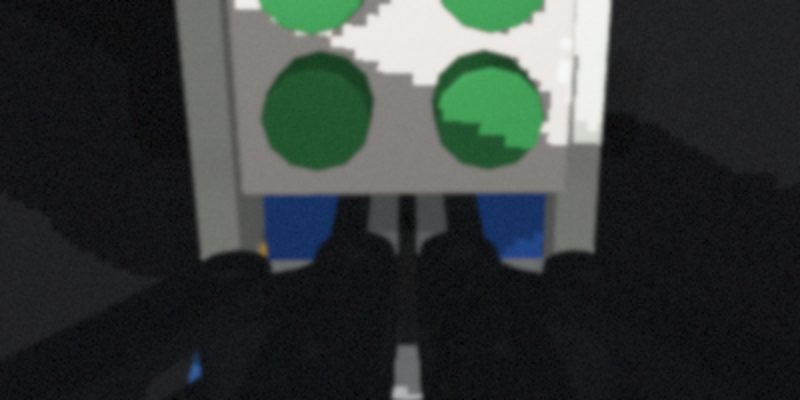

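The ledge is flush behind the lip. The block's back edge (242–565 in the 2x crop, row 276 of the full picture) again gives about 42 mm, and the stripe is now hidden behind the ledge, as it should be with the rack pressed against the step. I back off further, then lift.

>>> {"fn": "carry_out", "kwargs": {"delta_pos": [[-0.3, 0, -0.1], [-0.3, 0, -0.1], [-0.3, 0, -0.1], [0, 0, 0], [0, 0, 0]], "roll": [0, 0, 0, 0, 0], "grip": [-1, -1, -1, -1, -1]}}

```text
time: 19.88
position: [0.6207, 0.0113, 0.0209]
eef_rot: [-0.0, 0.688, 0.726, -0.0]
contact_force: [0.4, 0.6, 0.9]
grip_width: -0.0002
grasp_force: 0.2
```

>>> {"fn": "carry_out", "kwargs": {"delta_pos": [[0, 0, -0.5], [0, 0, -1], [0, 0, -2], [-1, 0, -3], [-3, 0, -3], [-3, 0, -2], [0, 0, 0], [0, 0, 0]], "roll": [0, 0, 0, 0, 0, 0, 0, 0], "grip": [-1, -1, -1, -1, -1, -1, -1, -1]}}

```text
time: 20.55
position: [0.6252, -0.0628, 0.139]
eef_rot: [0.002, 0.69, 0.724, 0.001]
contact_force: [0.2, 1.1, -0.1]
grip_width: 0.0001
grasp_force: 0.0
```

```bash
python3 - <<'E'
from h import *
from rig import bot
s=bot.get_state()
f=bot.grab_frame("wrist");np.savez("w7.npz",**f,p=s["position"],T=tool(s));print(s["position"],s["contact_force"])
t=bot.grab_frame("top");np.savez("t7.npz",**t)
cv2.imwrite("pics/w7.png",np.vstack([cv2.resize(f["pixels"][0:220,140:440],(720,528))]))
E
```

```text
[ 0.62519041 -0.0627786   0.13904918] [ 0.19409995  1.13354213 -0.06399893]
```

View pics/w7.png

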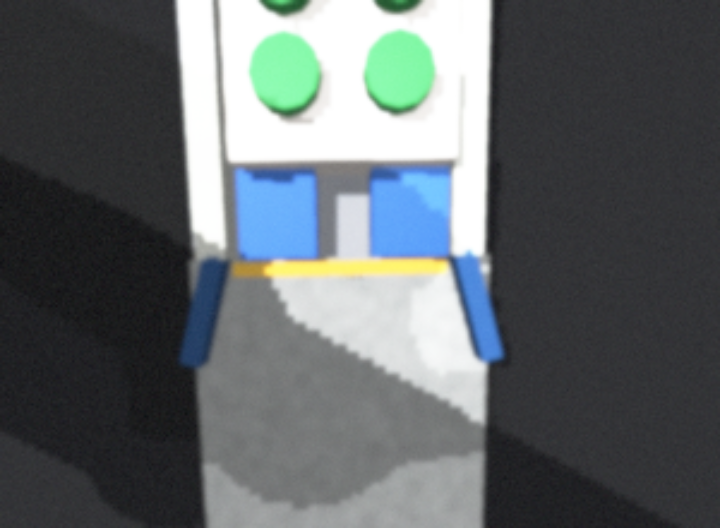

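The whole yellow lip stripe (230–450, row 268) is clear behind the ledge and the robot is off. I check heights and x numerically before handing in.

```bash
python3 - <<'E'
from h import *
f=np.load("w7.npz");u=np.array([-.0575,.9983,0])
P=lambda x,y,z:wray(f,(140+x/2.4-.3,y/2.4-.3),z)
lip=P(340,263,.016);lip2=P(340,276,.016)
print("stripe edges",lip,lip2)
for z in(.026,.036):
  print(z,"ledge rear bayx",(P(343,259,z)-lip)@u*1e3,"w",np.linalg.norm(P(234,255,z)-P(451,255,z)))
for z in(.044,.054):
  print(z,"block back bayx",(P(343,161,z)-lip)@u*1e3,"w",np.linalg.norm(P(227,161,z)-P(459,161,z)))
t=np.load("t7.npz");cv2.imwrite("pics/t7.png",cv2.resize(t["pixels"][125:185,235:365],(780,360),interpolation=2))
E
```

```text
stripe edges [0.62076016 0.00810544 0.016     ] [0.62093093 0.00434978 0.016     ]
0.026 ledge rear bayx 1.040529732742911 w 0.06252136832542343
0.036 ledge rear bayx 0.9401334657599028 w 0.06006985377933766
0.044 block back bayx 25.290715663453074 w 0.06035625792258839
0.054 block back bayx 24.159617205158018 w 0.057809919911767815
```

View pics/t7.png

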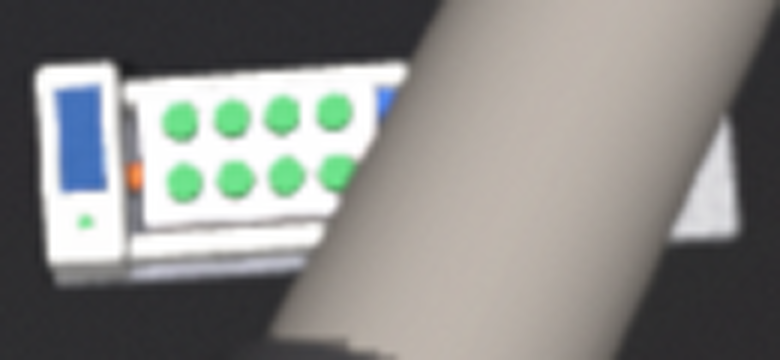

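The rack's rear is about 1 mm past the lip and the pin is pushed in (orange stub at (137,178)). To confirm the ledge height, I press gently on it beside the notch.

>>> {"fn": "carry_out", "kwargs": {"delta_pos": [[3, 0.8, 0], [3, 0.8, 0], [2.2, 0, 0], [0, 0, 3], [0, 0, 3], [0, 0, 2.6], [0, 0, 0.6], [0, 0, 0]], "roll": [0, 0, 0, 0, 0, 0, 0, 0], "grip": [-1, -1, -1, -1, -1, -1, -1, -1]}}

```text
time: 21.32
position: [0.6348, 0.0278, 0.0439]
eef_rot: [-0.003, 0.687, 0.727, -0.0]
contact_force: [-3.5, 2.3, 7.7]
grip_width: -0.0
grasp_force: 3.5
```

>>> {"fn": "carry_out", "kwargs": {"delta_pos": [[0, 0, 0.5], [0, 0, 0.3], [0, 0, 0]], "roll": [0, 0, 0], "grip": [-1, -1, -1]}}

```text
time: 21.57
position: [0.6353, 0.0278, 0.0429]
eef_rot: [-0.003, 0.687, 0.727, 0.002]
contact_force: [-15.6, 3.8, 38.8]
grip_width: 0.0002
grasp_force: 19.3
```

The fingers met the block's rear top at z = 0.0439–0.0429, which is the seated height of 44 mm (it would be 54 mm on the lip). So the rack is down; I lift off straight up.

>>> {"fn": "carry_out", "kwargs": {"delta_pos": [[0, 0, -0.8], [0, 0, -0.5], [0, 0, -2], [0, 0, -3], [-2, 0, -3], [-3, 0, 0], [-3, 0, 0], [0, 0, 0]], "roll": [0, 0, 0, 0, 0, 0, 0, 0], "grip": [-1, -1, -1, -1, -1, -1, -1, -1]}}

```text
time: 22.23
position: [0.6391, -0.0644, 0.129]
eef_rot: [0.002, 0.691, 0.722, -0.003]
contact_force: [-0.4, -1.4, 0.1]
grip_width: -0.0001
grasp_force: 0.0
```

```bash
python3 - <<'E'
from h import *
from rig import bot
s=bot.get_state();a=np.load("w7.npz")
f=bot.grab_frame("wrist");g=dict(f,p=s["position"],T=tool(s));print(s["position"],s["contact_force"])
hsv=cv2.cvtColor(f["pixels"],cv2.COLOR_BGR2HSV)
m=cv2.inRange(hsv,(20,120,90),(32,255,255));ys,xs=np.nonzero(m);print("yellow",len(xs),xs.min(),xs.max(),ys.min(),ys.max())
b=cv2.inRange(hsv,(100,120,60),(125,255,255));n,l,st,c=cv2.connectedComponentsWithStats(b);B=[list(map(int,q)) for q in st[1:] if q[4]>300];print("blue",B)
yl=wray(g,(xs.mean(),ys.min()),.016);print("lip",yl)
for q in B:print((wray(g,(q[0]+q[2]/2,q[1]+q[3]),.026)-yl).round(4))
E
```

```text
[ 0.63913152 -0.06444359  0.12904434] [-0.35356077 -1.3549019   0.10865747]
yellow 446 216 307 104 110
blue [[274, 63, 34, 39, 1246], [215, 64, 38, 39, 1357], [311, 100, 22, 48, 494], [191, 103, 22, 48, 611], [0, 147, 54, 116, 4248], [436, 198, 67, 148, 2329]]
lip [0.61926047 0.00863675 0.016     ]
[0.0213 0.0021 0.01  ]
[-0.0163 -0.0002  0.01  ]
[ 0.0441 -0.0271  0.01  ]
[-0.0381 -0.0327  0.01  ]
[-0.1717 -0.1223  0.01  ]
[ 0.1754 -0.1803  0.01  ]
```

The stripe is fully visible, both ledge halves sit against the lip, and the arm is clear. I hand in.

```bash
python3 -c "
from rig import bot
print(bot.hand_in())"
```

```text
the job is handed in; nothing more can be done
None
```

I handed the job in at about 22 s of the 54 s allowed; the simulator returned no pass/fail verdict. On the last checks the rack lay flat behind the lip, flat end first, pin pushed in and arm clear; the bystanders were not re-measured, but the arm stayed well away from them.

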